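Free a maybe-locked gauge carriage and run it home

ROBOT

A 7-joint arm with a two-finger parallel gripper is mounted at the origin on the work surface. World frame = base frame: x ahead of the robot, y to its left, z up, the work surface at z = 0. Lengths are in m, angles in rad, forces in N, time in s.
With the tool pointing down it reaches from about 0.4 to 0.925 m from the base axis. Payload 4.1 kg.
Tool frame: the origin (TCP) lies midway between the tips of the shut fingers; the grasp point (between the pads) lies 19 mm behind it (arm.grip_point_offset is the distance from the TCP to the grasp point, in m); z points along the fingers, y is the direction in which the jaws open and shut (so a half turn about z gives the same grasp; the last joint's range is limited). The gripper opens to 85 mm and grips with 20 to 120 N. Pads are 22 mm wide; open, the fingers measure 114 mm over their backs; the gripper's body (76 mm by 85 mm) begins 54 mm behind the grasp point. The pads swing forward as they close: fully open they stand 13 mm farther back than shut.
Start: joints at [-1.34, 0.398, 0.045, 1.537, -0.019, 1.207, -0.051], TCP at [0.21, 0.615, 0.231] pointing down, gripper open.
Joint ranges: [-2.82, 2.82], [-0.49, 2.23], [-1.37, 1.46], [0, 2.46], [-1.36, 4.5], [0.23, 2], [-2.94, 2.94]. Speed limits (rad/s): [2.57, 2.57, 3.14, 3.14, 3.14, 3.14, 3.14].

INTERFACE

Orientations are given as a unit quaternion [w, x, y, z].
In Python, from plant import arm gives the robot as it stands.
- The arm moves only by the tool jog_arm, never from a script. Its argument "deltas" is a list of rows, each an object of numbers: "x", "y", "z": the shift along the tool's x, y, z in mm; "wx", "wy", "wz": the turn, a rotation vector about the tool's x, y, z in rad. In form: [{"x": .., "y": .., "z": .., "wx": .., "wy": .., "wz": ..}, ...]. A call has exactly 10 rows; each row shifts and turns the commanded pose from where the row before left it, along the tool's axes as they then stand; what a row does not reach is not made up. A row lasts 1/8 s, in which the tool goes at most 62.5 mm and 10.7 degrees, less where a joint would pass 70% of its speed; a pose out of reach is approached as far as the arm can. A call with a gripper value outside its range is refused whole. "grip" is the closure in counts, from 0 (fully open) to 255 (shut), set as the call begins (left out, the last holds). The fingers move at their own pace and stop on an object; "squeeze" is the grip in N (left out, the last holds). Time passes only in rows, so rows that do not move let the fingers close, or fill a call up. It gives the time, the measured TCP pose, the force and the opening at its end, in the units of the state.
- arm.get_state(): the state, without advancing time (a new reading comes with each control period).
- arm.camera(name): name is "scene" or "top" or "wrist"; returns a dict with "image" (480x640x3 uint8, red, green, blue), "camera_matrix" (3x3 intrinsics, pixels), "dist_coeffs" ([k1, k2, p1, p2, k3] as OpenCV has them; the pictures are not rectified), "origin" and "attitude" of the camera in the world; the wrist camera has in their place "T_tool_cam" (4x4, takes a point from camera to tool coordinates, whose origin is the TCP and whose axes are the flange's). Camera axes: x right, y down, z forward; pixel columns grow to the right and rows downward; lengths in m; the calibration is good to about 2 mm. A picture is of the moment at which its call begins: read the wrist's pose just before it. There is no depth.
- arm.job_done(): hands the job in, once; it reports no verdict.
Trained networks look in the newest picture that a camera, given by its name, has taken for a name from the list of things; names that differ only in an ending like _2 or _b are one class to them, and where a whole thing is asked for, a point or a joint stands for the part that bears it (a point fixed in the world has none). Each returns a list of dicts, best first, with "p" (0 to 1); they miss things now and then, are a little off and sometimes report something else, mostly with a low value. They report only what shows in the picture. A call takes as long as a camera call.
- arm.spot_in(camera, thing): "location" ([column, row] in pixels, amid what is visible of it).
The state is a dict: "t": time; "joint_positions": joint angles; "qvel": joint speeds; "effort": joint torques, N m; "eef_pos": TCP position; "tool_rot": TCP orientation; "contact_force": force on the tool from outside, world axes, zero at the start; "moment": the same for the moment, N m; "gripper_width": opening from 0.0 (shut) to 1.0 (fully open).
Only numpy, scipy, OpenCV 4.12 (cv2) and the standard library are available. Lean on these libraries where they do the work, as an engineer would, in place of code of your own. Each camera call takes 0.05 s, during which the arm holds its last target. There are 200 camera calls.

TASK

Clear the shank-tube length gauge for the next prosthesis: slide its white carriage by the blue handle all the way along to the red buffer, then let go. The carriage may be locked, and only trying to move it will tell: its orange-knobbed lever locks it when leaning to one side and frees it when leaning to the other, but nobody has marked which, so if the carriage holds, throw the lever over to the other side and try again. Leave the artificial foot standing where it is.

Things in the scene. Friction and masses are not known exactly. Their poses are not given: they have to be found in the camera images.
- slide (a joint): travel of the white carriage along the gauge's fixed base, in m: starts near 0, 0.15 is home against the red buffer. Base 120 mm wide at its foot, 360 long, 50 high, dark end plates 68 high. Carriage plate 110 mm across by 150 along, top 67 mm above the bench. Locked, it gives about 4 mm either way, then holds firm; free, it slides with 2 N plus slight damping and stays where left
- handle (a point): middle of the carriage's blue upright round handle, 30 mm in diameter, reaching from 82 to 122 mm above the bench on a 20 mm steel stem; this point is on its axis, 102 mm above the bench. Its y axis points along the carriage's travel, towards the red buffer; x points across the base, away from the robot; z is up
- lever_knob (a point): centre of the 24 mm orange ball on the lock lever, a 10 mm rod on the carriage, 85 mm along the handle's +y from it. Pivot along y, in line with the handle, 75 mm above the bench, 75 mm from the ball. Leans 0.5 rad to the robot (at start) or away: ball 36 mm to the handle's -x or +x, 141 mm high. Pushed past upright (0.5 N) it falls over and stays. Which side locks varies and is not visible
- foot: bystander: a skin-coloured artificial foot with a steel ankle fitting, about 250 mm long, 92 mm wide and 120 mm high, standing loose on the bench beyond the buffer end of the gauge; origin at the middle of its sole, x axis towards the toes

How it is judged:
By the outcome, as a careful person would: the job done as asked, in the order asked, and still so for the second after the job is handed in, with the robot touching nothing.
It also fails if it takes over 48 s, if anything falls off the work surface, if the arm or the gripper's body presses on something with over 40 N, if the wrist force passes 120 N, or if a joint passes its speed limit or range.

## Working session

There is one attempt and no reset: what is moved stays moved. The work goes in short steps, Python scripts to look and compute and a tool call to move; the robot and the scene stay as the last step left them, time stands still between calls to the robot, and variables do not carry over. Pictures are saved under pics/ and viewed, about 8 in all and at most 12, crops included, and the job is handed in when it is done.

Besides the shell and the picture viewer there is one more tool, called after "Emit:" as name([rows], argument=value, ...), one row to a line, values as JSON. jog_arm: Moves the arm, as the interface text tells. Its arguments: {"type":"object","properties":{"deltas":{"type":"array"},"grip":{"type":"number"},"squeeze":{"type":"number"}},"required":["deltas"]}

```bash
mkdir -p pics; ls; cat > h.py <<'E'
import numpy as np, cv2
from plant import arm
from scipy.spatial.transform import Rotation as R
def rot(q):
    q=np.array(q,float)
    return q if q.shape==(3,3) else R.from_quat([q[1],q[2],q[3],q[0]]).as_matrix()
def ray(c,px):
    u=cv2.undistortPoints(np.array([[px]],float),np.array(c["camera_matrix"]),np.array(c["dist_coeffs"]))[0,0]
    d=rot(c["attitude"])@np.array([u[0],u[1],1]); return np.array(c["origin"]),d/np.linalg.norm(d)
def atz(c,px,z):
    o,d=ray(c,px); return o+d*(z-o[2])/d[2]
def tri(*rs):
    A=sum(np.eye(3)-np.outer(d,d) for o,d in rs); b=sum((np.eye(3)-np.outer(d,d))@o for o,d in rs)
    return np.linalg.solve(A,b)
def save(c,n): cv2.imwrite(f"pics/{n}.png",c["image"][:,:,::-1])
E
python3 - <<'E'
from h import *
s=arm.get_state(); print({k:np.round(s[k],3) for k in ("t","eef_pos","tool_rot","gripper_width")})
C={n:arm.camera(n) for n in("scene","top")}
for n in C: save(C[n],n+"0"); print(n,C[n]["origin"],C[n]["attitude"])
for th in("handle","lever_knob","slide","foot"):
    rs=[]
    for n in C:
        l=arm.spot_in(n,th); print(th,n,[(np.round(e["location"],1),round(e["p"],2)) for e in l[:3]])
        if l: rs.append(ray(C[n],l[0]["location"]))
        if l: print(atz(C[n],l[0]["location"],{"handle":.102,"lever_knob":.141}.get(th,.06)))
    if len(rs)==2: print("tri",tri(*rs))
E
```

```text
pics
{'t': np.float64(0.0), 'eef_pos': array([0.21 , 0.614, 0.23 ]), 'tool_rot': array([-0.   ,  0.164,  0.986, -0.001]), 'gripper_width': np.float64(1.003)}
scene [ 1.0680917  -0.29021133  0.87784011] [-0.32985768  0.85812837  0.36702151 -0.14179148]
top [0.46948024 0.13799449 0.98589984] [ 0.05794138 -0.69773474  0.71334392 -0.03081351]
handle scene [(array([250.2, 323.8]), 0.84)]
[ 0.61220729 -0.02265524  0.102     ]
handle top [(array([423. , 240.6]), 0.97)]
[ 5.80457550e-01 -3.15695251e-04  1.02000000e-01]
tri [ 0.58604429 -0.00729091  0.05746648]
lever_knob scene [(array([254.6, 274.9]), 0.8)]
[0.5645105  0.03005694 0.141     ]
lever_knob top [(array([401.9, 261.7]), 0.74)]
[0.54341023 0.03977909 0.141     ]
tri [0.54676768 0.03876766 0.11698369]
slide scene [(array([249.2, 322.7]), 0.79)]
[ 0.58457368 -0.00800407  0.06      ]
slide top [(array([422., 244.]), 0.75)]
[ 0.57993543 -0.00493613  0.06      ]
tri [ 0.58074326 -0.00585893  0.05360192]
foot scene [(array([412.8, 194.4]), 0.89)]
[0.57068284 0.44137281 0.06      ]
foot top [(array([158. , 264.8]), 0.89)]
[0.55477487 0.45045211 0.06      ]
tri [0.55751422 0.45858814 0.03923826]
```

View pics/top0.png

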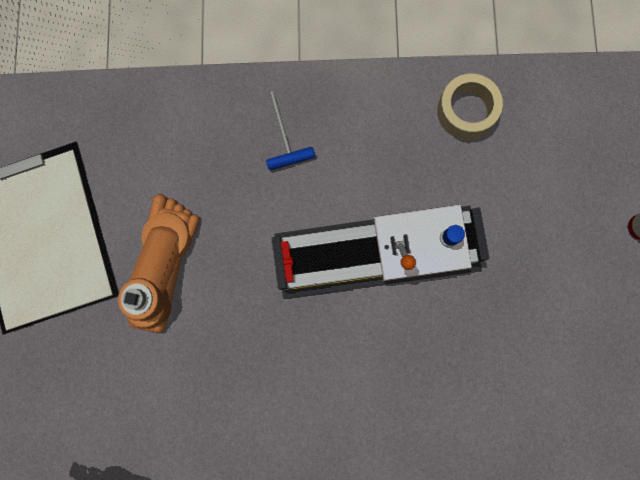

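View pics/scene0.png

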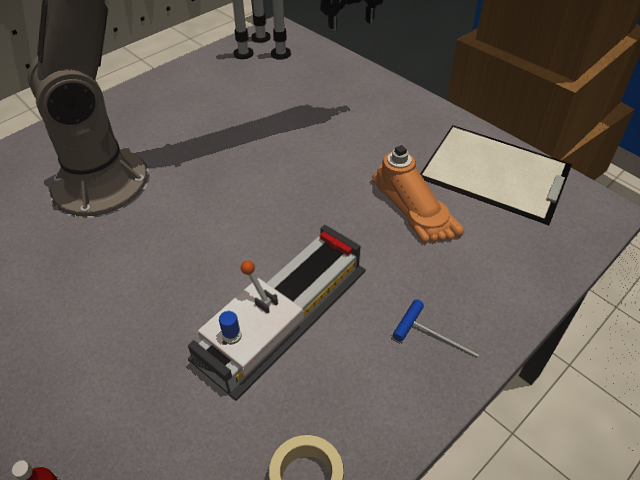

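The top view shows the gauge with its buffer at the left (288,261), the blue handle top at (455,234) and the orange knob at (408,262). In the scene view the handle is at (229,323) and the knob at (248,267), and the foot is well beyond the buffer. The network locations were carriage centres, so I'll measure by colour instead.

```bash
cat >> h.py <<'E'
def blob(c,lo,hi,near,rad=40):
    im=cv2.cvtColor(c["image"],cv2.COLOR_RGB2HSV); m=cv2.inRange(im,np.array(lo),np.array(hi))
    k=np.zeros_like(m); cv2.circle(k,tuple(map(int,near)),rad,255,-1); m&=k
    n,_,st,ce=cv2.connectedComponentsWithStats(m); i=1+np.argmax(st[1:,4]); return ce[i],st[i]
BLUE=((105,120,50),(130,255,255)); OR=((5,170,90),(14,255,255)); RED=((0,200,80),(4,255,255))
E
python3 - <<'E'
from h import *
C={n:arm.camera(n) for n in("scene","top")}
g={"scene":((229,323),(248,267),(337,242)),"top":(( 455,234),(408,262),(288,261))}
for i,(nm,col) in enumerate((("h",BLUE),("k",OR),("buf",RED))):
    rs=[]
    for n in C:
        p,st=blob(C[n],*col,g[n][i],25); print(nm,n,p,st); rs.append(ray(C[n],p))
        print(atz(C[n],p,[.11,.141,.065][i]))
    print("tri",tri(*rs))
# base direction from the base end-plate pixels in top
a=atz(C["top"],(279,265),.068); b=atz(C["top"],(479,236),.068); d=a-b; print(d,np.linalg.norm(d),np.arctan2(-d[0],d[1]))
s=arm.get_state(); print(rot(s["tool_rot"]).round(3))
E
```

```text
h scene [228.62318841 324.0821256 ] [219 311  20  27 414]
[ 0.59328553 -0.05120974  0.11      ]
h top [453.68888889 234.5015873 ] [443 225  22  20 315]
[ 0.58814786 -0.04882822  0.11      ]
tri [ 0.58923818 -0.0497102   0.10395033]
k scene [247.20967742 266.43548387] [241 261  13  12 124]
[0.54174229 0.03249861 0.141     ]
k top [407.81935484 261.74193548] [401 255  14  15 155]
[0.54312863 0.0306415  0.141     ]
tri [0.54313651 0.03122414 0.14326017]
buf scene [335.77173913 241.64673913] [321 232  31  20 184]
[0.55697441 0.22785744 0.065     ]
buf top [286.90972222 261.49305556] [281 242  12  40 288]
[0.55496391 0.22573009 0.065     ]
tri [0.55589065 0.22694297 0.06445317]
[-0.04120104  0.33921866  0.        ] 0.34171161139893386 0.12086661449494748
[[-0.946  0.324  0.   ]
 [ 0.324  0.946  0.   ]
 [-0.     0.    -1.   ]]
```

Emit:
jog_arm([
  {"wz": -0.15},
  {"wz": -0.15},
  {"wz": -0.149},
  {"x": -17.5,"y": -41.4},
  {"x": -17.5,"y": -41.4},
  {"x": -17.5,"y": -41.4},
  {"x": -17.5,"y": -41.4},
  {"x": -17.5,"y": -41.4},
  {"x": -17.5,"y": -41.4},
  {"x": -17.5,"y": -41.4},
], grip=0, squeeze=40)

```text
invalid input
```

Emit:
jog_arm([
  {"x": -17.5,"y": -41.4},
  {"x": -17.5,"y": -41.4},
  {"x": -17.5,"y": -41.4},
  {"x": -17.5,"y": -41.4},
  {"x": -17.5,"y": -41.4},
  {"x": -17.5,"y": -41.4},
  {"x": -17.5,"y": -41.4},
  {"x": -17.5,"y": -41.4},
  {"x": -17.5,"y": -41.4},
  {"x": -17.5,"y": -41.4},
])

```text
invalid input
```

Emit:
jog_arm([
  {"x": 0,"y": 0,"z": 0,"wx": 0,"wy": 0,"wz": -0.15},
  {"x": 0,"y": 0,"z": 0,"wx": 0,"wy": 0,"wz": -0.15},
  {"x": 0,"y": 0,"z": 0,"wx": 0,"wy": 0,"wz": -0.149},
  {"x": -17.5,"y": -41.4,"z": 0,"wx": 0,"wy": 0,"wz": 0},
  {"x": -17.5,"y": -41.4,"z": 0,"wx": 0,"wy": 0,"wz": 0},
  {"x": -17.5,"y": -41.4,"z": 0,"wx": 0,"wy": 0,"wz": 0},
  {"x": -17.5,"y": -41.4,"z": 0,"wx": 0,"wy": 0,"wz": 0},
  {"x": -17.5,"y": -41.4,"z": 0,"wx": 0,"wy": 0,"wz": 0},
  {"x": -17.5,"y": -41.4,"z": 0,"wx": 0,"wy": 0,"wz": 0},
  {"x": -17.5,"y": -41.4,"z": 0,"wx": 0,"wy": 0,"wz": 0},
], grip=0, squeeze=40)

```text
t: 1.85
eef_pos: [0.3673, 0.3405, 0.2316]
tool_rot: [0.0, -0.06, 0.998, 0.0]
contact_force: [0.1, -0.1, -0.3]
gripper_width: 1.0
```

Emit:
jog_arm([
  {"x": -17.4,"y": -41.3,"z": 0,"wx": 0,"wy": 0,"wz": 0},
  {"x": -17.4,"y": -41.3,"z": 0,"wx": 0,"wy": 0,"wz": 0},
  {"x": -17.4,"y": -41.3,"z": 0,"wx": 0,"wy": 0,"wz": 0},
  {"x": -17.4,"y": -41.3,"z": 0,"wx": 0,"wy": 0,"wz": 0},
  {"x": -17.4,"y": -41.3,"z": 0,"wx": 0,"wy": 0,"wz": 0},
  {"x": -17.4,"y": -41.3,"z": 0,"wx": 0,"wy": 0,"wz": 0},
  {"x": -17.4,"y": -41.3,"z": 0,"wx": 0,"wy": 0,"wz": 0},
  {"x": -17.4,"y": -41.3,"z": 0,"wx": 0,"wy": 0,"wz": 0},
  {"x": -17.4,"y": -41.3,"z": 0,"wx": 0,"wy": 0,"wz": 0},
  {"x": -17.4,"y": -41.3,"z": 0,"wx": 0,"wy": 0,"wz": 0},
])

```text
t: 3.1
eef_pos: [0.5892, -0.0486, 0.2315]
tool_rot: [0.0, -0.06, 0.998, 0.0]
contact_force: [0.8, -0.4, -0.5]
gripper_width: 1.0
```

```bash
python3 - <<'E'
from h import *
s=arm.get_state(); c=arm.camera("wrist"); save(c,"w1")
T=np.array(c["T_tool_cam"]); W=np.eye(4); W[:3,:3]=rot(s["tool_rot"]); W[:3,3]=s["eef_pos"]; M=W@T
c["origin"]=M[:3,3]; c["attitude"]=M[:3,:3]
print(s["eef_pos"],M[:3,3],M[:3,2])
E
```

```text
[ 0.58924621 -0.04862305  0.23151554] [ 0.51839502 -0.05617786  0.37283203] [ 0.27489806  0.03402122 -0.96087128]
```

View pics/w1.png

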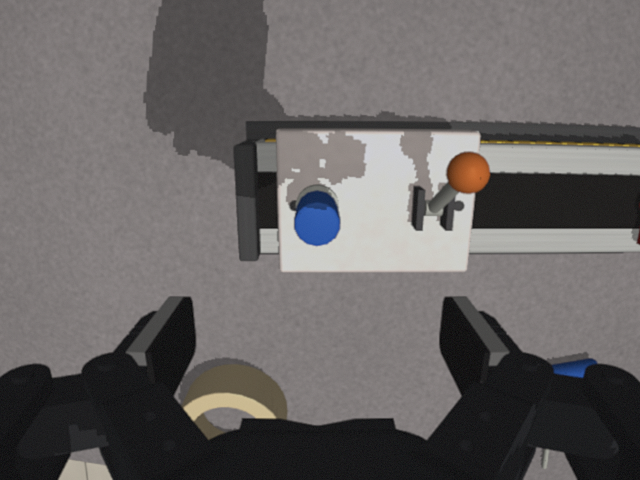

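Wrist view: the handle top is at (317,218), the knob at (468,173), and the base runs parallel to the jaw axis. I'll check the handle position from this view before going down.

```bash
cat >> h.py <<'E'
def wrist():
    s=arm.get_state(); c=arm.camera("wrist")
    W=np.eye(4); W[:3,:3]=rot(s["tool_rot"]); W[:3,3]=s["eef_pos"]; M=W@np.array(c["T_tool_cam"])
    c["origin"]=M[:3,3]; c["attitude"]=M[:3,:3]; return s,c
E
python3 - <<'E'
from h import *
s,c=wrist()
p,st=blob(c,*BLUE,(317,218),45); print(p,st, atz(c,p,.115))
p2,st=blob(c,*OR,(468,173),45); print(p2,st, atz(c,p2,.143))
for q in((238,145),(249,260),(284,271),(467,271),(280,129),(480,131)): print(q,atz(c,q,.068))
E
```

```text
[330.0835084  216.16439076] [ 309  189   44   54 1904] [ 0.58563045 -0.0483926   0.115     ]
[483.77890625 169.378125  ] [ 464  150   41   40 1280] [0.54200124 0.03175775 0.143     ]
(238, 145) [ 0.5525092  -0.11811341  0.068     ]
(249, 260) [ 0.63965387 -0.10412704  0.068     ]
(284, 271) [ 0.64561368 -0.076243    0.068     ]
(467, 271) [0.62947993 0.06686955 0.068     ]
(280, 129) [ 0.53797299 -0.08896357  0.068     ]
(480, 131) [0.52226316 0.05388817 0.068     ]
```

Emit:
jog_arm([
  {"x": 1,"y": 0,"z": 16,"wx": 0,"wy": 0,"wz": 0},
  {"x": 0,"y": 0,"z": 18,"wx": 0,"wy": 0,"wz": 0},
  {"x": 0,"y": 0,"z": 18,"wx": 0,"wy": 0,"wz": 0},
  {"x": 0,"y": 0,"z": 18,"wx": 0,"wy": 0,"wz": 0},
  {"x": 0,"y": 0,"z": 18,"wx": 0,"wy": 0,"wz": 0},
  {"x": 0,"y": 0,"z": 18,"wx": 0,"wy": 0,"wz": 0},
  {"x": 0,"y": 0,"z": 18,"wx": 0,"wy": 0,"wz": 0},
  {"x": 0,"y": 0,"z": 14,"wx": 0,"wy": 0,"wz": 0},
  {"x": 0,"y": 0,"z": 8,"wx": 0,"wy": 0,"wz": 0},
  {"x": 0,"y": 0,"z": 0,"wx": 0,"wy": 0,"wz": 0},
])

```text
t: 4.45
eef_pos: [0.5873, -0.0476, 0.0848]
tool_rot: [-0.0, -0.06, 0.998, 0.0]
contact_force: [0.0, -0.4, 0.2]
gripper_width: 1.0
```

Emit:
jog_arm([
  {"x": 0,"y": 0,"z": 0,"wx": 0,"wy": 0,"wz": 0},
  {"x": 0,"y": 0,"z": 0,"wx": 0,"wy": 0,"wz": 0},
  {"x": 0,"y": 0,"z": 0,"wx": 0,"wy": 0,"wz": 0},
  {"x": 0,"y": 0,"z": 0,"wx": 0,"wy": 0,"wz": 0},
  {"x": 0,"y": 0,"z": 0,"wx": 0,"wy": 0,"wz": 0},
  {"x": 0,"y": 0,"z": 0,"wx": 0,"wy": 0,"wz": 0},
  {"x": 0,"y": 0,"z": 0,"wx": 0,"wy": 0,"wz": 0},
  {"x": 0,"y": 0,"z": 0,"wx": 0,"wy": 0,"wz": 0},
  {"x": 0,"y": 0,"z": 0,"wx": 0,"wy": 0,"wz": 0},
  {"x": 0,"y": 0,"z": 0,"wx": 0,"wy": 0,"wz": 0},
], grip=255, squeeze=30)

```text
t: 5.7
eef_pos: [0.5879, -0.0478, 0.0859]
tool_rot: [0.0, -0.06, 0.998, -0.0]
contact_force: [-1.6, -0.4, 5.4]
gripper_width: 0.338
```

Gripped: the opening is about 29 mm on a 30 mm handle. Next is a gentle try at moving it.

Emit:
jog_arm([
  {"x": 0,"y": 2,"z": 0,"wx": 0,"wy": 0,"wz": 0},
  {"x": 0,"y": 2,"z": 0,"wx": 0,"wy": 0,"wz": 0},
  {"x": 0,"y": 2,"z": 0,"wx": 0,"wy": 0,"wz": 0},
  {"x": 0,"y": 2,"z": 0,"wx": 0,"wy": 0,"wz": 0},
  {"x": 0,"y": 2,"z": 0,"wx": 0,"wy": 0,"wz": 0},
  {"x": 0,"y": 0,"z": 0,"wx": 0,"wy": 0,"wz": 0},
  {"x": 0,"y": 0,"z": 0,"wx": 0,"wy": 0,"wz": 0},
  {"x": 0,"y": 0,"z": 0,"wx": 0,"wy": 0,"wz": 0},
  {"x": 0,"y": 0,"z": 0,"wx": 0,"wy": 0,"wz": 0},
  {"x": 0,"y": 0,"z": 0,"wx": 0,"wy": 0,"wz": 0},
])

```text
t: 6.95
eef_pos: [0.5867, -0.038, 0.0859]
tool_rot: [0.0, -0.06, 0.998, -0.0]
contact_force: [-0.1, -1.4, 5.5]
gripper_width: 0.346
```

Moved 10 mm with about 1 N, more than the locked play. I'll go on carefully.

Emit:
jog_arm([
  {"x": 0,"y": 3,"z": 0,"wx": 0,"wy": 0,"wz": 0},
  {"x": 0,"y": 3,"z": 0,"wx": 0,"wy": 0,"wz": 0},
  {"x": 0,"y": 3,"z": 0,"wx": 0,"wy": 0,"wz": 0},
  {"x": 0,"y": 3,"z": 0,"wx": 0,"wy": 0,"wz": 0},
  {"x": 0,"y": 3,"z": 0,"wx": 0,"wy": 0,"wz": 0},
  {"x": 0,"y": 3,"z": 0,"wx": 0,"wy": 0,"wz": 0},
  {"x": 0,"y": 3,"z": 0,"wx": 0,"wy": 0,"wz": 0},
  {"x": 0,"y": 3,"z": 0,"wx": 0,"wy": 0,"wz": 0},
  {"x": 0,"y": 3,"z": 0,"wx": 0,"wy": 0,"wz": 0},
  {"x": 0,"y": 3,"z": 0,"wx": 0,"wy": 0,"wz": 0},
])

```text
t: 8.2
eef_pos: [0.5832, -0.0086, 0.0859]
tool_rot: [0.001, -0.059, 0.998, -0.0]
contact_force: [-0.7, -2.4, 5.0]
gripper_width: 0.342
```

The carriage is free with the lever as it stands, so the lever stays put. On to the buffer.

Emit:
jog_arm([
  {"x": 0,"y": 8,"z": 0,"wx": 0,"wy": 0,"wz": 0},
  {"x": 0,"y": 11,"z": 0,"wx": 0,"wy": 0,"wz": 0},
  {"x": 0,"y": 12,"z": 0,"wx": 0,"wy": 0,"wz": 0},
  {"x": 0,"y": 12,"z": 0,"wx": 0,"wy": 0,"wz": 0},
  {"x": 0,"y": 12,"z": 0,"wx": 0,"wy": 0,"wz": 0},
  {"x": 0,"y": 12,"z": 0,"wx": 0,"wy": 0,"wz": 0},
  {"x": 0,"y": 11,"z": 0,"wx": 0,"wy": 0,"wz": 0},
  {"x": 0,"y": 10,"z": 0,"wx": 0,"wy": 0,"wz": 0},
  {"x": 0,"y": 8,"z": 0,"wx": 0,"wy": 0,"wz": 0},
  {"x": 0,"y": 4,"z": 0,"wx": 0,"wy": 0,"wz": 0},
])

```text
t: 9.45
eef_pos: [0.5711, 0.0918, 0.0859]
tool_rot: [0.0, -0.06, 0.998, 0.0]
contact_force: [-1.5, -1.4, 6.4]
gripper_width: 0.343
```

Emit:
jog_arm([
  {"x": 0,"y": 1,"z": 0,"wx": 0,"wy": 0,"wz": 0},
  {"x": 0,"y": 1,"z": 0,"wx": 0,"wy": 0,"wz": 0},
  {"x": 0,"y": 1,"z": 0,"wx": 0,"wy": 0,"wz": 0},
  {"x": 0,"y": 1,"z": 0,"wx": 0,"wy": 0,"wz": 0},
  {"x": 0,"y": 1,"z": 0,"wx": 0,"wy": 0,"wz": 0},
  {"x": 0,"y": 1,"z": 0,"wx": 0,"wy": 0,"wz": 0},
  {"x": 0,"y": 1,"z": 0,"wx": 0,"wy": 0,"wz": 0},
  {"x": 0,"y": 1,"z": 0,"wx": 0,"wy": 0,"wz": 0},
  {"x": 0,"y": 0,"z": 0,"wx": 0,"wy": 0,"wz": 0},
  {"x": 0,"y": 0,"z": 0,"wx": 0,"wy": 0,"wz": 0},
])

```text
t: 10.7
eef_pos: [0.5703, 0.0987, 0.0859]
tool_rot: [0.0, -0.059, 0.998, -0.0]
contact_force: [-1.6, -2.4, 5.2]
gripper_width: 0.34
```

Emit:
jog_arm([
  {"x": 0,"y": 1,"z": 0,"wx": 0,"wy": 0,"wz": 0},
  {"x": 0,"y": 1,"z": 0,"wx": 0,"wy": 0,"wz": 0},
  {"x": 0,"y": 1,"z": 0,"wx": 0,"wy": 0,"wz": 0},
  {"x": 0,"y": 1,"z": 0,"wx": 0,"wy": 0,"wz": 0},
  {"x": 0,"y": 0,"z": 0,"wx": 0,"wy": 0,"wz": 0},
  {"x": 0,"y": 0,"z": 0,"wx": 0,"wy": 0,"wz": 0},
  {"x": 0,"y": 0,"z": 0,"wx": 0,"wy": 0,"wz": 0},
  {"x": 0,"y": 0,"z": 0,"wx": 0,"wy": 0,"wz": 0},
  {"x": 0,"y": 0,"z": 0,"wx": 0,"wy": 0,"wz": 0},
  {"x": 0,"y": 0,"z": 0,"wx": 0,"wy": 0,"wz": 0},
])

```text
t: 11.95
eef_pos: [0.5703, 0.0988, 0.0859]
tool_rot: [0.001, -0.058, 0.998, -0.002]
contact_force: [0.7, -8.1, 6.5]
gripper_width: 0.341
```

Emit:
jog_arm([
  {"x": 0,"y": 1,"z": 0,"wx": 0,"wy": 0,"wz": 0},
  {"x": 0,"y": 1,"z": 0,"wx": 0,"wy": 0,"wz": 0},
  {"x": 0,"y": 1,"z": 0,"wx": 0,"wy": 0,"wz": 0},
  {"x": 0,"y": 0,"z": 0,"wx": 0,"wy": 0,"wz": 0},
  {"x": 0,"y": 0,"z": 0,"wx": 0,"wy": 0,"wz": 0},
  {"x": 0,"y": 0,"z": 0,"wx": 0,"wy": 0,"wz": 0},
  {"x": 0,"y": 0,"z": 0,"wx": 0,"wy": 0,"wz": 0},
  {"x": 0,"y": 0,"z": 0,"wx": 0,"wy": 0,"wz": 0},
  {"x": 0,"y": 0,"z": 0,"wx": 0,"wy": 0,"wz": 0},
  {"x": 0,"y": 0,"z": 0,"wx": 0,"wy": 0,"wz": 0},
])

```text
t: 13.2
eef_pos: [0.5703, 0.0988, 0.0859]
tool_rot: [0.001, -0.057, 0.998, -0.004]
contact_force: [1.6, -12.8, 6.0]
gripper_width: 0.34
```

```bash
python3 - <<'E'
from h import *
c=arm.camera("scene"); cv2.imwrite("pics/s2.png",cv2.resize(c["image"][180:420,150:470,::-1],(800,600)))
E
```

```text
(no output)
```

View pics/s2.png

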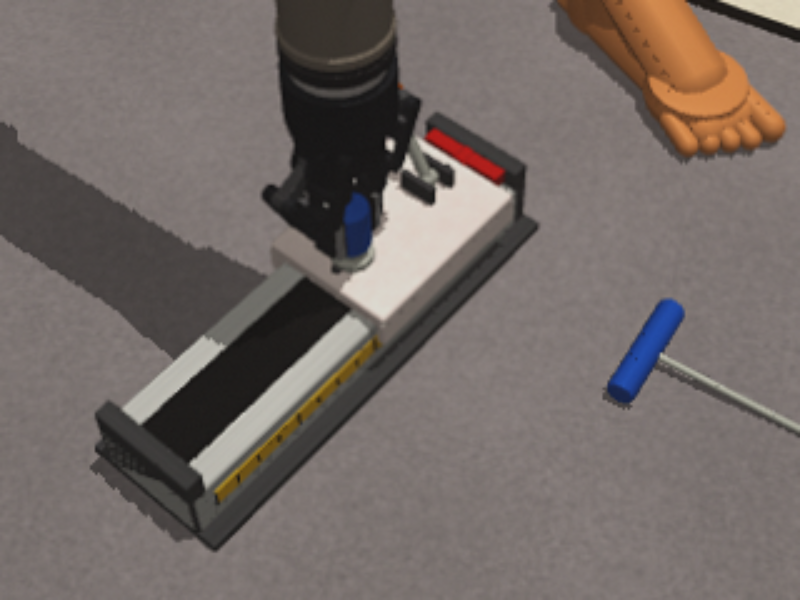

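The crop shows the carriage up against the red buffer (440,150) and the foot untouched. Now release, taking the push off while the fingers open, and lift straight up.

Emit:
jog_arm([
  {"x": 0,"y": 0,"z": 0,"wx": 0,"wy": 0,"wz": 0},
  {"x": 0,"y": 0,"z": 0,"wx": 0,"wy": 0,"wz": 0},
  {"x": 0,"y": 0,"z": 0,"wx": 0,"wy": 0,"wz": 0},
  {"x": 0,"y": -3,"z": 0,"wx": 0,"wy": 0,"wz": 0},
  {"x": 0,"y": -3,"z": 0,"wx": 0,"wy": 0,"wz": 0},
  {"x": 0,"y": 0,"z": 0,"wx": 0,"wy": 0,"wz": 0},
  {"x": 0,"y": 0,"z": 0,"wx": 0,"wy": 0,"wz": 0},
  {"x": 0,"y": 0,"z": 0,"wx": 0,"wy": 0,"wz": 0},
  {"x": 0,"y": 0,"z": 0,"wx": 0,"wy": 0,"wz": 0},
  {"x": 0,"y": 0,"z": 0,"wx": 0,"wy": 0,"wz": 0},
], grip=0)

```text
t: 14.5
eef_pos: [0.5698, 0.1004, 0.0853]
tool_rot: [0.0, -0.06, 0.998, 0.0]
contact_force: [-0.1, -0.3, 0.4]
gripper_width: 0.998
```

Emit:
jog_arm([
  {"x": 0,"y": 0,"z": -8,"wx": 0,"wy": 0,"wz": 0},
  {"x": 0,"y": 0,"z": -15,"wx": 0,"wy": 0,"wz": 0},
  {"x": 0,"y": 0,"z": -20,"wx": 0,"wy": 0,"wz": 0},
  {"x": 0,"y": 0,"z": -20,"wx": 0,"wy": 0,"wz": 0},
  {"x": 0,"y": 0,"z": -20,"wx": 0,"wy": 0,"wz": 0},
  {"x": 0,"y": 0,"z": -20,"wx": 0,"wy": 0,"wz": 0},
  {"x": 0,"y": 0,"z": -20,"wx": 0,"wy": 0,"wz": 0},
  {"x": 0,"y": -20,"z": -10,"wx": 0,"wy": 0,"wz": 0},
  {"x": 0,"y": -40,"z": 0,"wx": 0,"wy": 0,"wz": 0},
  {"x": 0,"y": -40,"z": 0,"wx": 0,"wy": 0,"wz": 0},
])

```text
t: 15.75
eef_pos: [0.5817, -0.0017, 0.2189]
tool_rot: [0.0, -0.059, 0.998, -0.0]
contact_force: [-0.8, -0.3, 1.0]
gripper_width: 1.003
```

Emit:
jog_arm([
  {"x": 0,"y": -40,"z": 0,"wx": 0,"wy": 0,"wz": 0},
  {"x": 0,"y": -40,"z": 0,"wx": 0,"wy": 0,"wz": 0},
  {"x": 0,"y": -40,"z": 0,"wx": 0,"wy": 0,"wz": 0},
  {"x": 0,"y": -20,"z": 0,"wx": 0,"wy": 0,"wz": 0},
  {"x": 0,"y": 0,"z": 0,"wx": 0,"wy": 0,"wz": 0},
  {"x": 0,"y": 0,"z": 0,"wx": 0,"wy": 0,"wz": 0},
  {"x": 0,"y": 0,"z": 0,"wx": 0,"wy": 0,"wz": 0},
  {"x": 0,"y": 0,"z": 0,"wx": 0,"wy": 0,"wz": 0},
  {"x": 0,"y": 0,"z": 0,"wx": 0,"wy": 0,"wz": 0},
  {"x": 0,"y": 0,"z": 0,"wx": 0,"wy": 0,"wz": 0},
])

```text
t: 17.0
eef_pos: [0.5984, -0.1378, 0.2183]
tool_rot: [0.0, -0.06, 0.998, 0.0]
contact_force: [0.1, -0.1, 1.2]
gripper_width: 0.998
```

```bash
python3 - <<'E'
from h import *
s=arm.get_state(); print(s["t"],s["contact_force"])
C={n:arm.camera(n) for n in("scene","top")}
save(C["top"],"top2")
h0=np.array([.589,-.0495]); e=np.array([-.119,.993])
print({n:[(np.round(q["location"]),round(q["p"],2)) for q in arm.spot_in(n,"foot")[:1]] for n in C})
# handle blob: search where the handle should be
for n,z,z0 in(("scene",.102,0),("top",.11,0)):
    c=C[n]; P=np.array([.571,.0995,z]); Rm=rot(c["attitude"])
    uv=cv2.projectPoints(P[None],cv2.Rodrigues(Rm.T)[0],-Rm.T@np.array(c["origin"]),np.array(c["camera_matrix"]),np.array(c["dist_coeffs"]))[0][0,0]
    try:
        p,st=blob(c,*BLUE,uv,25); print(n,uv,p,st[4],atz(c,p,.11))
    except Exception as x: print(n,uv,x)
E
```

```text
17.0 [ 0.0693399  -0.14576672  1.16173253]
{'scene': [(array([414., 198.]), 0.77)], 'top': [(array([159., 266.]), 0.75)]}
scene [289.62796856 269.45956708] [289.68660969 269.09401709] 351 [0.57558061 0.09609788 0.11      ]
top [361.98860454 247.28234397] [362.88447653 247.5198556 ] 277 [0.57057866 0.09806715 0.11      ]
```

View pics/top2.png

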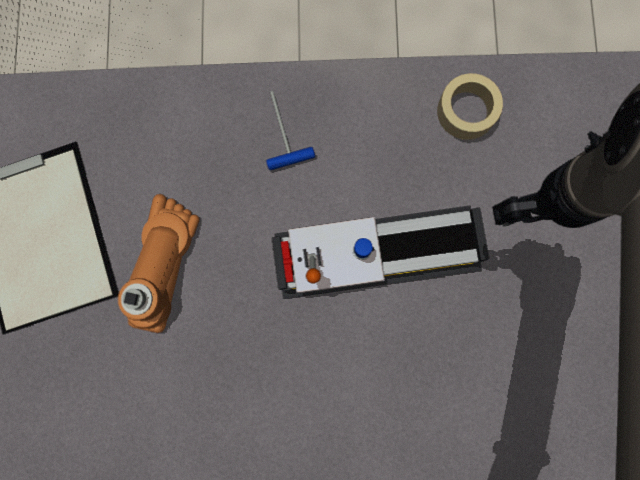

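The top view shows the carriage's end against the red buffer (288,262) and the handle at (363,248). The lever still leans the same way, the foot has not moved, and the gripper is clear.

```bash
python3 -c "
from plant import arm
print(arm.job_done())"
```

```text
the job is handed in; nothing more can be done
None
```

The white carriage is now against the red buffer, the gripper has let go and backed away clear, and the job was handed in at about 17 s. I gripped the blue handle and tried the carriage: it slid freely with about 2 N, well past the 4 mm a locked carriage gives. The lever was therefore never touched and leans as it did at the start.

**Last checks:**
- **Buffer contact:** pushing on at the end, the carriage stopped dead while the force rose from about 2 N to 13 N.
- **Travel:** the handle moved about 148 mm by the top camera. That fits a full 150 mm, since it started near rather than at 0 and the calibration is good to about 2 mm.
- **Release:** the gripper read fully open. Contact force was near zero, with about 1 N left on the vertical axis.
- **Foot:** it stands where it was. The network's location for it shifted 1–4 pixels between pictures, which I put down to detection scatter because it looks the same in the top view.

**Disagreement:** the trained networks gave the middle of the carriage rather than the handle, so I measured the handle and knob by colour instead. The three cameras agreed on the handle to within about 8 mm, most of that in the scene camera, and the grip was sound.

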